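Bring a trolley wheel's valve to the top

TASK

A gas-bottle trolley's wheel sits in the leaning service stand with its valve stem down low. Push the wheel round by its spokes until the valve stands at the very top of the wheel, at twelve o'clock, ready for the air line, then take the hand away. Do not press on the tyre or on the valve stem, and leave the loose things on the bench where they are.

Things in the scene. Friction and masses are not known exactly. Their poses are not given: they have to be found in the camera images.
- stand: Fixed grey steel stand. Origin: centre of the underside of its base plate (160 x 400 x 10 mm); x level, from the robot's side to the far side, y left, z up; yaw within 0.3 rad of the robot's x. Legs and end plates (44 mm high) at y = +-178 mm. The wheel leans: its top is tilted 38 degrees to the far side, so its 'up' is (0.616, 0, 0.788), its axle direction (0.788, 0, -0.616) in this frame.
- axle (a point): Wheel centre (on the axle, in the tyre's mid-plane), 160 mm straight above the stand's origin; axes parallel to the stand's. Axle ends and nuts reach 52 mm before and behind it.
- front_rail (a point): Middle of the front rail, straight before the axle: a bar 16 mm high, 14 mm thick, 356 mm long, parallel to the wheel and level across all of it, 33 to 47 mm before its mid-plane (measured along the axle). It parts the face into an upper and a lower half: a finger between spokes above it cannot be carried round below it. A like rail lies behind the wheel. Axes parallel to the stand's.
- wheel (a joint): Turning angle of the 300 mm wheel, rad: 0 (or whole turns) with the valve at the very top, growing clockwise as seen from the robot's side; 2.3 to 3.98 at the start. Greasy stiff bearing: about 2 N at mid spoke turns it; it stays where it is left and does not coast. Wheel and tyre weigh about 1.1 kg.
- hub (a point): Wheel centre again, turning with the wheel; z points to the valve. Six straight aluminium spokes, 12 mm wide and 18 mm thick, run from hub (48 mm diameter, 48 mm long) to rim (inner radius 102 mm, 36 mm wide) at 30, 90, 150, 210, 270 and 330 degrees from the valve. They lie 3 to 21 mm on the robot's side of the tyre's mid-plane.
- tyre: Black rubber tyre on that wheel, round section 44 mm thick, outer radius 150 mm, inner radius 106 mm; origin at the wheel's centre. Not to be pressed on.
- valve: Valve stem, a straight stub 11 mm thick, 32 mm long (plain brass, 18 mm collar at its root), on the inside of the rim midway between two spokes, pointing to the hub, 8 mm on the robot's side of the tyre's mid-plane. Origin at its root on the rim, 102 mm out from the axle; tip at 70 mm. z points outwards from the wheel's centre. Not to be pressed on.
- grease: Loose steel can with a black cap, 64 mm diameter, 75 mm high, upright on the bench; origin under its centre. Leave alone.
- gauge: Loose round black tyre gauge lying face up, 52 mm diameter, 20 mm high, with a brass stub on one side; origin under its centre. Leave alone.
- bearing: Loose steel bearing ring lying flat, 52 mm outside diameter, 15 mm high; origin under its centre. Leave alone.

How it is judged:
By the outcome, as a careful person would: the job done as asked, in the order asked, and still so for the second after the job is handed in, with the robot touching nothing.
It also fails if it takes over 64 s, if anything falls off the work surface, if the arm or the gripper's body presses on something with over 40 N, if the wrist force passes 120 N, or if a joint passes its speed limit or range.

ROBOT

A 6-joint arm with a two-finger parallel gripper is mounted at the origin on the work surface. World frame = base frame: x ahead of the robot, y to its left, z up, the work surface at z = 0. Lengths are in mm, angles in rad, forces in N, time in s.
With the tool pointing down it reaches from about 300 to 775 mm from the base axis. Payload 14.6 kg.
Tool frame: the origin (TCP) lies between the finger pads; the fingertips stand 19 mm ahead of it and the grasp point (between the pads) is the TCP; x points along the fingers, y is the direction in which the jaws open and shut, and the axes are right-handed (so a half turn about x gives the same grasp; the last joint's range is limited). The gripper opens to 94 mm and grips with 3 to 60 N. Pads are 16 mm wide; open, the fingers measure 119 mm over their backs; the gripper's body (75 mm by 177 mm) begins 78 mm behind the grasp point.
Start: joints at [1.228, 0.3, 1.521, -0, 1.321, -0.067], TCP at [149.772, 529.205, 224.446] pointing down, gripper open.
Joint ranges: [-3.03, 3.03], [-0.79, 2.21], [0.23, 2.52], [-1.04, 4.18], [0, 3.07], [-2.55, 2.55]. Speed limits (rad/s): [2.22, 2.22, 2.57, 3.14, 3.14, 3.14].

INTERFACE

Orientations are given as [roll, pitch, yaw] about the fixed x, y, z axes, in that order (R = Rz(yaw) Ry(pitch) Rx(roll)).
In Python, from cell import manip gives the robot as it stands.
- The arm moves only by the tool jog_arm, never from a script. Its argument "series" is one flat list of numbers, 7 for each row, row after row: the turn, a rotation vector about the world's x, y, z in rad, then the shift along the world's x, y, z in m, then the opening, from -1 (shut) to 1 (fully open). A call has 1 to 20 rows; each row is the pose to reach, as a shift and turn from the pose commanded when the call began; what a row does not reach only later rows make up. A row lasts 1/8 s, in which the tool goes at most 62.5 mm and 10.7 degrees, less where a joint would pass 70% of its speed; a pose out of reach is approached as far as the arm can. A call with a gripper value outside its range is refused whole. The fingers move at their own pace and stop on an object; "squeeze" is the grip in N (left out, the last holds). Time passes only in rows, so rows that repeat a pose let the fingers close. It gives the time, the measured TCP pose, the force and the opening at its end, in the units of the state.
- manip.read_state(): the state, without advancing time (a new reading comes with each control period).
- manip.camera(name): name is "side" or "top"; returns a dict with "color" (420x560x3 uint8, blue, green, red), "range_z" (420x560 float32, mm along the optical axis (not along the pixel's ray), 0 where there is no reading), "fx", "fy", "cx", "cy" (pixels), "pose" (4x4, takes a point from camera to world coordinates). Camera axes: x right, y down, z forward; pixel columns grow to the right and rows downward; lengths in mm; the calibration is good to about 2 mm. A picture is of the moment at which its call begins.
- manip.sign_off(): hands the job in, once; it reports no verdict.
The state is a dict: "clock": time; "joints": joint angles; "qd": joint speeds; "effort": joint torques, N m; "eef_pos": TCP position; "eef_rot": TCP orientation; "wrist_force": force on the tool from outside, world axes, zero at the start; "moment": the same for the moment, N m; "finger_gap": finger opening in mm.
Only numpy, scipy, OpenCV 4.12 (cv2) and the standard library are available. Lean on these libraries where they do the work, as an engineer would, in place of code of your own. Each camera call takes 0.05 s, during which the arm holds its last target.

## Working session

There is one attempt and no reset: what is moved stays moved. The work goes in short steps, Python scripts to look and compute and a tool call to move; the robot and the scene stay as the last step left them, time stands still between calls to the robot, and variables do not carry over. Pictures are saved under pics/ and viewed, and the job is handed in when it is done.

Besides the shell and the picture viewer there is one more tool, called after ">>>" as name(argument=value, ...) on one line, values as JSON. jog_arm: Moves the arm, as the interface text tells. Its arguments: {"type":"object","properties":{"series":{"type":"array","items":{"type":"number"}},"squeeze":{"type":"number"}},"required":["series"]}

```bash
ls; mkdir -p pics; python3 - <<'E'
from cell import manip
import cv2,numpy as np
print(manip.read_state())
for n in("side","top"):
    c=manip.camera(n); cv2.imwrite(f"pics/{n}0.png",c["color"]); np.savez(f"{n}0.npz",**c); print(n,c["fx"],c["fy"],c["cx"],c["cy"],c["pose"].round(3).tolist())
E
```

```text
pics
{'clock': 0.0, 'joints': array([ 1.22838513e+00,  3.00478192e-01,  1.52158663e+00, -7.59872048e-06,
        1.32070203e+00, -6.66064136e-02]), 'qd': array([ 0.00075533,  0.0001647 , -0.00091392,  0.0016064 , -0.00032344,
        0.00035353]), 'effort': array([-2.26513730e-03, -5.31800616e+01, -3.52731764e+01,  7.07883853e-02,
        2.44493445e-02, -5.24157784e-06]), 'eef_pos': array([149.70265156, 528.9808502 , 223.88008209]), 'eef_rot': array([-1.63113462,  1.56962211, -1.90693752]), 'wrist_force': array([ 0.24390808, -0.11855705,  0.7187635 ]), 'moment': array([ 0.00438133, -0.01382663, -0.04682561]), 'finger_gap': 93.72953502303776}
side 477.2662630909744 477.2662630909744 287.6092628370273 208.9571079928122 [[0.749, -0.5, 0.435, 171.921], [-0.663, -0.583, 0.47, -334.865], [0.019, -0.641, -0.768, 867.412], [0.0, 0.0, 0.0, 1.0]]
top 395.71234409491905 395.71234409491905 281.7164363392087 202.9014948929834 [[-0.022, -0.983, 0.18, 418.559], [-0.999, 0.026, 0.019, 84.382], [-0.024, -0.179, -0.984, 1032.47], [0.0, 0.0, 0.0, 1.0]]
```

View pics/side0.png

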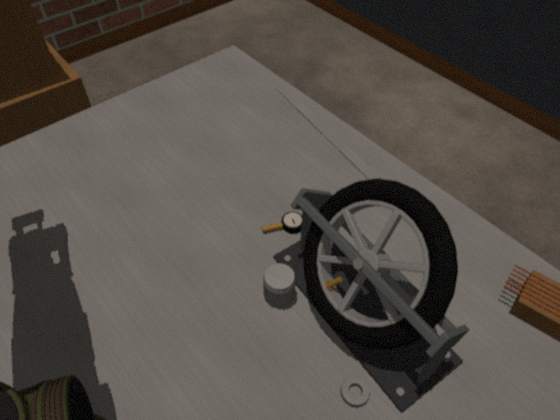

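View pics/top0.png

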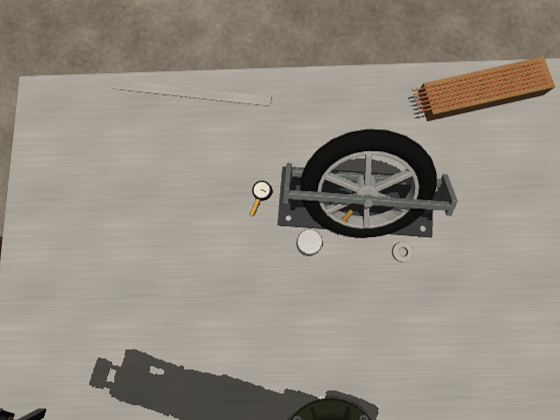

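The valve is at side (334,283) and top (348,215), left of the hub and low. Next I fit the stand pose and the valve angle.

```bash
cat > h.py <<'E'
import numpy as np,cv2
from scipy.optimize import least_squares
def cloud(c):
    z=c["range_z"].astype(float); v,u=np.mgrid[:z.shape[0],:z.shape[1]]
    P=np.stack([(u-c["cx"])/c["fx"]*z,(v-c["cy"])/c["fy"]*z,z],-1)
    T=c["pose"]; return P@T[:3,:3].T+T[:3,3], z>0
def basis(yaw):
    R=np.array([[np.cos(yaw),-np.sin(yaw),0],[np.sin(yaw),np.cos(yaw),0],[0,0,1]])
    return R@[.616,0,.788],R@[0,-1,0],R@[.788,0,-.616]   # up, right(clockwise from robot), axle(forward)
def local(P,p):
    U,Rt,A=basis(p[3]); d=P-p[:3]; return d@U,d@Rt,d@A
E
python3 - <<'E'
from h import *
from itertools import product
for names in (["side"],["top"],["side","top"]):
    pts=[];cs={}
    for n in names:
        c=dict(np.load(n+"0.npz")); P,ok=cloud(c); cs[n]=(P,ok,c)
        if n=="side": ce=P[262,368]
        else: ce=P[196,368]
        g=c["color"].max(-1)
        m=ok&(g<45)&(P[...,2]>60)&(np.linalg.norm(P-ce,axis=-1)<220)
        pts.append(P[m])
    X=np.vstack(pts)
    def res(p):
        u,r,a=local(X,p); return np.hypot(np.hypot(u,r)-128,a)-22
    s=least_squares(res,[ce[0],ce[1],160,0],loss="soft_l1",f_scale=2,x_scale=[10,10,10,.1])
    print(names,len(X),ce.round(),s.x.round(3),np.median(abs(res(s.x))))
p=s.x.copy()
for n,(P,ok,c) in cs.items():
    hsv=cv2.cvtColor(c["color"],cv2.COLOR_BGR2HSV)
    m=ok&(hsv[...,1]>120)&(hsv[...,0]>8)&(hsv[...,0]<30)
    u,r,a=local(P,p); m&=(np.hypot(u,r)<110)&(abs(a)<40)
    print(n,m.sum(),np.degrees(np.arctan2(np.median(r[m]),np.median(u[m])))%360,np.hypot(u,r)[m].min(),np.hypot(u,r)[m].max(),np.median(a[m]))
    # spokes
    g=c["color"].min(-1)
    m=ok&(np.hypot(u,r)>40)&(np.hypot(u,r)<90)&(a<-15)&(a>-26)
    th=np.degrees(np.arctan2(r[m],u[m]))%360
    print(np.histogram(th,np.arange(0,361,5))[0], np.degrees(np.angle(np.exp(6j*np.radians(th)).mean()))/6)
# bench check
P,ok,c=cs["top"];print(P[300,200])
E
```

```text
['side'] 9661 [589. -93. 179.] [ 6.06185e+02 -9.02880e+01  1.59686e+02 -1.05000e-01] 0.8995645788889775
['top'] 5186 [583. -86. 191.] [ 5.89299e+02 -8.95940e+01  1.65933e+02  1.14000e-01] 4.881186418750614
['side', 'top'] 14847 [583. -86. 191.] [ 5.87213e+02 -9.11580e+01  1.65476e+02  1.14000e-01] 4.418382324539248
side 126 210.13659478623435 62.05761744425164 109.7473611561958 12.043664168628585
[ 0  0  0  0  0  0  0  0  0  0  4  7  0  0  0  5  1  0  0  0  0  0 31 34
  0  0  0  0  0  0  0  0  0  0  0  0  0  0  0  0  0  0  0  0  0  0  0  0
  0  0  0  0  0  0  0 30 61 59 36 17  2  0  0  0  0  0  0  0  0  0  0  0] -11.171040687143757
top 69 214.15995787301316 60.70607638995255 95.90434862716339 14.190457174469977
[ 0  0  0  0  0  0  0  0  0  0  1  0  0  0  1  6  1  0  0  0  0  0  6  8
  0  0  0  0  0  0  0  0  0  0  0  0  0  0  0  0  0  0  0  0  0  0  0  0
  0  0  0  0  0  0  0  4 32 37 25 13  1  0  0  0  0  0  0  0  0  0  0  0] -10.93899585351376
[361.15472613 318.11944854   1.9996539 ]
```

```bash
python3 - <<'E'
from h import *
p0=np.array([606.2,-90.3,159.7,-.105])
cs={}
for n in("side","top"):
    c=dict(np.load(n+"0.npz")); P,ok=cloud(c); cs[n]=(P,ok,c)
p=p0
out={}
for names in (["side"],["top"],["side","top"]):
    p=p0.copy()
    for it in range(4):
        X=[]
        for n in names:
            P,ok,c=cs[n]; u,r,a=local(P,p)
            m=ok&(abs(np.hypot(np.hypot(u,r)-128,a)-22)<[10,6,5,4][it])&(c["color"].max(-1)<60)
            X.append(P[m])
        X=np.vstack(X)
        def res(p):
            u,r,a=local(X,p); return np.hypot(np.hypot(u,r)-128,a)-22
        s=least_squares(res,p,loss="soft_l1",f_scale=1,x_scale=[10,10,10,.1]); p=s.x
    print(names,len(X),p.round(3),np.median(abs(res(p))))
for n,(P,ok,c) in cs.items():
    hsv=cv2.cvtColor(c["color"],cv2.COLOR_BGR2HSV)
    u,r,a=local(P,p); rho=np.hypot(u,r)
    m=ok&(hsv[...,1]>120)&(hsv[...,0]>8)&(hsv[...,0]<30)&(rho<110)&(abs(a)<40)
    print(n,m.sum(),np.degrees(np.arctan2(np.median(r[m]),np.median(u[m])))%360,rho[m].min(),rho[m].max(),np.median(a[m]))
    m=ok&(rho>40)&(rho<90)&(a<-17)&(a>-25)
    th=np.degrees(np.arctan2(r[m],u[m]))%360
    print(np.histogram(th,np.arange(0,361,5))[0], np.degrees(np.angle(np.exp(6j*np.radians(th)).mean()))/6)
    m=ok&(a<-44)&(a>-50)&(rho<170); print("rail u",np.percentile(u[m],[3,50,97]), m.sum())
    m=ok&(abs(P[...,2]-10)<4)&(np.hypot(P[...,0]-606,P[...,1]+90)<230);print(np.median(P[m][:,2]))
E
```

```text
['side'] 8833 [ 6.06148e+02 -9.05150e+01  1.59787e+02 -1.05000e-01] 0.7763619735435618
['top'] 4955 [ 6.07354e+02 -8.85990e+01  1.60003e+02 -1.04000e-01] 0.7724563915077098
['side', 'top'] 13763 [ 6.06563e+02 -8.99250e+01  1.59969e+02 -1.05000e-01] 0.8348165512975676
side 109 200.03263840738242 68.47454631431798 101.51720205310957 -12.346015754089503
[ 6  0  0  0  0  0  0  0  2 58 97 45  1  0  0  0  0  0  0  0  0 51 77 17
  0  0  0  0  0  0  0  0 10 82 73  9  0  0  0  0  1  0  0  0  4 52 76 29
  0  0  0  0  0  0  0  0  0 34 78 63  4  0  0  0  0  0  0  0  0 31 92 71] -7.862549209353639
rail u [-7.0541928   1.144204    8.38459875] 1647
10.11207752127018
top 69 203.3542271144324 67.17858631789623 102.71311635995772 -11.211425253547983
[ 0  0  0  0  0  0  0  2 19 54 45  1  0  0  0  0  0  0  0  0  0  1 15  1
  0  0  0  0  0  0  0  0  0 15 39 27  1  0  0  0  0  0  0  0  0  9 38 29
  0  0  0  0  0  0  0  0  0 23 46 43  2  0  0  0  0  0  0  0  6 49 50  7] -8.335145295898796
rail u [-5.78020604  2.73269728  9.82512337] 897
10.434062051227897
```

Both views agree: axle (606.6,-89.9,160.0), yaw -0.105, valve at about 202° (spoke fit) and rail at u within ±8. The plan is three clockwise strokes above the rail: spoke -8→80°, 20→80°, then -40→-30°. I never enter the valve's sector.

```bash
cat > plan.py <<'E'
from h import *
from scipy.spatial.transform import Rotation as Ro
p=np.array([606.6,-89.9,160.0,-.105]); U,Rt,A=basis(p[3])
def pos(s,r,a,clear=0):
    s=np.radians(s); d=6+12.5*abs(np.cos(s))+8*abs(np.sin(s))+clear
    q=r*np.array([np.cos(s),np.sin(s)])+d*np.array([np.sin(s),-np.cos(s)])
    return p[:3]+q[0]*U+q[1]*Rt+a*A, q
E
python3 - <<'E'
from plan import *
from cell import manip
s=manip.read_state(); R0=Ro.from_euler("xyz",s["eef_rot"]); print(R0.as_matrix().round(3))
for sg in(1,-1):
    y=sg*Rt; M=np.stack([A,y,np.cross(A,y)],1); print(sg,(Ro.from_matrix(M)*R0.inv()).as_rotvec().round(3))
x0=s["eef_pos"]
for a in(-130,-20):
    P,q=pos(-8,70,a,clear=10); print(a,P.round(1),q.round(1),(P-x0).round(1))
E
```

```text
[[-0.     0.272  0.962]
 [-0.001  0.962 -0.272]
 [-1.    -0.001 -0.   ]]
1 [ 1.289 -0.25  -2.684]
-1 [-0.171 -0.892  0.159]
-130 [548.8 -44.6 291.5] [ 65.2 -38.9] [ 399.1 -573.7   67.5]
-20 [635.  -53.7 223.7] [ 65.2 -38.9] [ 4.853e+02 -5.827e+02 -2.000e-01]
```

>>> jog_arm(series=[0,0,0,0,0,0.05,-1,0,0,0,0.03,-0.04,0.08,-1,0,0,0,0.06,-0.08,0.1,-1,-0.017,-0.089,0.016,0.09,-0.12,0.1,-1,-0.034,-0.178,0.032,0.12,-0.16,0.1,-1,-0.051,-0.268,0.048,0.15,-0.2,0.1,-1,-0.068,-0.357,0.064,0.18,-0.25,0.1,-1,-0.085,-0.446,0.08,0.21,-0.29,0.1,-1,-0.103,-0.535,0.095,0.24,-0.33,0.1,-1,-0.12,-0.624,0.111,0.27,-0.37,0.1,-1,-0.137,-0.714,0.127,0.3,-0.42,0.09,-1,-0.154,-0.803,0.143,0.33,-0.46,0.085,-1,-0.171,-0.892,0.159,0.36,-0.5,0.08,-1,-0.171,-0.892,0.159,0.38,-0.54,0.075,-1,-0.171,-0.892,0.159,0.399,-0.574,0.068,-1,-0.171,-0.892,0.159,0.399,-0.574,0.068,-1,-0.171,-0.892,0.159,0.399,-0.574,0.068,-1,-0.171,-0.892,0.159,0.399,-0.574,0.068,-1], squeeze=20)

```text
clock: 2.35
eef_pos: [548.6, -44.3, 292.4]
eef_rot: [0.001, 0.664, -0.103]
wrist_force: [0.1, 0.1, -0.0]
finger_gap: 0.5
```

```bash
python3 - <<'E'
from plan import *
P0,_=pos(-8,70,-130,10)
for s,c in [(-8,10)]+[(x,0) for x in list(range(-8,80,6))+[79]]:
    P,q=pos(s,70,-20,c); print(s,q.round(0),((P-P0)/1000).round(3).tolist())
print((A*.11).round(3), pos(79,70,-20,8)[0]-P0)
E
```

```text
-8 [ 65. -39.] [0.086, -0.009, -0.068]
-8 [ 67. -29.] [0.086, -0.019, -0.067]
-2 [ 69. -21.] [0.087, -0.027, -0.065]
4 [ 71. -14.] [0.087, -0.034, -0.063]
10 [72. -7.] [0.087, -0.041, -0.062]
16 [73. -0.] [0.087, -0.048, -0.062]
22 [73.  7.] [0.086, -0.055, -0.062]
28 [72. 15.] [0.084, -0.063, -0.063]
34 [70. 22.] [0.083, -0.07, -0.064]
40 [67. 29.] [0.08, -0.077, -0.066]
46 [63. 36.] [0.077, -0.084, -0.069]
52 [59. 43.] [0.074, -0.09, -0.073]
58 [54. 49.] [0.07, -0.096, -0.077]
64 [47. 55.] [0.066, -0.101, -0.082]
70 [41. 60.] [0.061, -0.106, -0.087]
76 [33. 64.] [0.056, -0.109, -0.093]
79 [29. 66.] [0.053, -0.111, -0.096]
[ 0.086 -0.009 -0.068] [  58.21096677 -109.74121026  -89.87511885]
```

Insert first.

>>> jog_arm(series=[0,0,0,0.03,-0.003,-0.024,-1,0,0,0,0.058,-0.006,-0.046,-1,0,0,0,0.075,-0.008,-0.059,-1,0,0,0,0.086,-0.009,-0.068,-1,0,0,0,0.086,-0.009,-0.068,-1])

```text
clock: 2.98
eef_pos: [634.8, -53.3, 224.0]
eef_rot: [0.001, 0.664, -0.103]
wrist_force: [0.3, -0.2, 0.1]
finger_gap: 0.3
```

```bash
python3 - <<'E'
from cell import manip
import cv2
for n in("side","top"):
    c=manip.camera(n); cv2.imwrite(f"pics/{n}1.png",cv2.resize(c["color"][100:400,220:500],None,fx=2,fy=2))
E
```

```text
(no output)
```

View pics/side1.png

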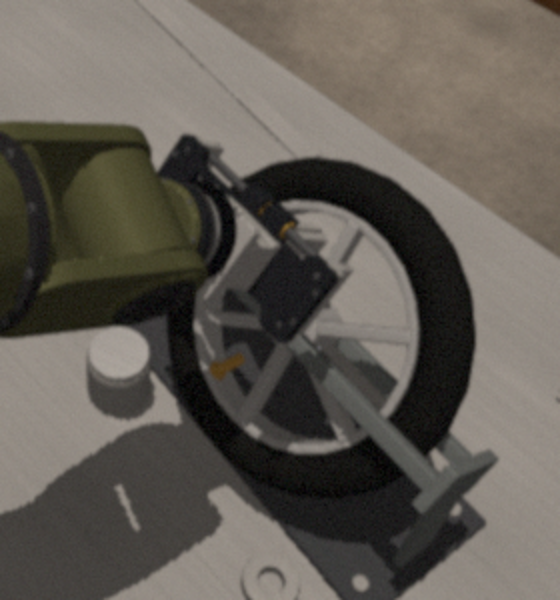

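The fingers are between the spokes above the rail (crop about (300,250)), the valve is untouched at (225,365), and the force is zero. Stroke 1 next.

>>> jog_arm(series=[0,0,0,0,-0.01,0.001,-1,0,0,0,0.001,-0.018,0.003,-1,0,0,0,0.001,-0.025,0.005,-1,0,0,0,0.001,-0.032,0.006,-1,0,0,0,0.001,-0.039,0.006,-1,0,0,0,0,-0.046,0.006,-1,0,0,0,-0.002,-0.054,0.005,-1])

```text
clock: 3.95
eef_pos: [632.4, -107.4, 230.3]
eef_rot: [0.001, 0.663, -0.103]
wrist_force: [-0.1, 2.5, -1.6]
finger_gap: 0.5
```

>>> jog_arm(series=[0,0,0,-0.001,-0.007,-0.001,-1,0,0,0,-0.004,-0.014,-0.003,-1,0,0,0,-0.007,-0.021,-0.006,-1,0,0,0,-0.01,-0.027,-0.01,-1,0,0,0,-0.014,-0.033,-0.014,-1,0,0,0,-0.018,-0.038,-0.019,-1,0,0,0,-0.023,-0.043,-0.024,-1,0,0,0,-0.028,-0.046,-0.03,-1,0,0,0,-0.031,-0.048,-0.033,-1,0,0,0,-0.031,-0.048,-0.033,-1,0,0,0,-0.027,-0.043,-0.026,-1,0,0,0,-0.06,-0.039,0,-1,0,0,0,-0.1,-0.035,0.031,-1,0,0,0,-0.114,-0.034,0.042,-1,0,0,0,-0.114,-0.034,0.042,-1])

```text
clock: 5.82
eef_pos: [518.7, -141.8, 272.9]
eef_rot: [-0.0, 0.662, -0.106]
wrist_force: [-0.5, -0.9, -0.4]
finger_gap: 0.6
```

```bash
cat >> h.py <<'E'
def measure(tag,p=np.array([606.6,-89.9,160.0,-.105])):
    from cell import manip
    for n in("side","top"):
        c=manip.camera(n); cv2.imwrite(f"pics/{n}{tag}.png",cv2.resize(c["color"][100:400,220:500],None,fx=2,fy=2))
        P,ok=cloud(c); hsv=cv2.cvtColor(c["color"],cv2.COLOR_BGR2HSV)
        u,r,a=local(P,p); rho=np.hypot(u,r)
        m=ok&(hsv[...,1]>120)&(hsv[...,0]>8)&(hsv[...,0]<30)&(rho<110)&(a>-26)&(a<10)
        print(n,"valve px",m.sum(), np.degrees(np.arctan2(np.median(r[m]),np.median(u[m]))) if m.sum() else None)
        m=ok&(rho>40)&(rho<90)&(a<-17)&(a>-25)
        th=np.degrees(np.arctan2(r[m],u[m]))%360
        print(np.histogram(th,np.arange(0,361,5))[0], np.degrees(np.angle(np.exp(6j*np.radians(th)).mean()))/6)
    print(manip.read_state()["clock"])
E
python3 -c "
from h import *
measure('2')"
```

```text
side valve px 107 -81.87912517708641
[36 92 70  3  0  0  0  0  0  0  0  5 74 92 33  1  0  0  0  0  0  0  1 14
  9  5  1  0  0  0  0  0  0  0  0  0  0  0  0  0  0  0  0  0  0  0  0  0
  3  3  9  0  0  0  0  0  0  0  0  1 38 84 63  5  0  0  0  0  0  0  0  0] 7.431134629390872
top valve px 65 -81.08771195327915
[56 45  3  0  0  0  0  0  0  0  0 21 51 44  1  0  0  0  0  0  0  0  0  0
 31 33 10  0  0  0  0  0  0  0  0  0 15 38 29  3  0  0  0  0  0  0  0  0
  3 16  1  0  0  0  0  0  0  0  0  0 28 55 28  1  0  0  0  0  0  0  0 13] 5.839412807037525
5.925
```

View pics/side2.png

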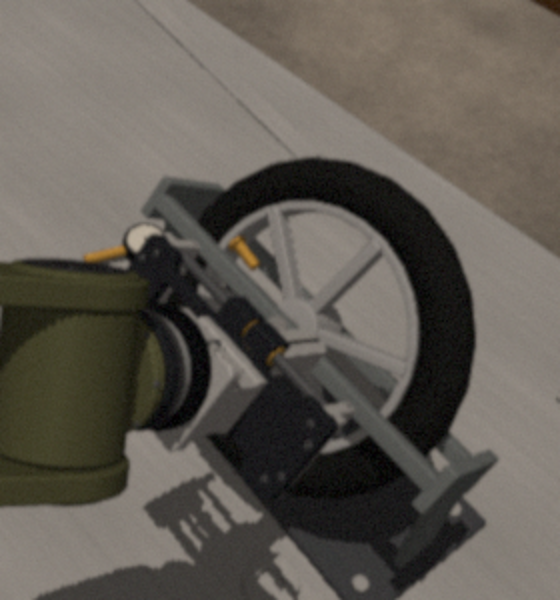

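Valve is now at about -83°. It turned about 74° instead of the 87° I commanded, so I'll check the contact geometry midway through the next stroke. The next stroke pushes the spoke now at about 6.6°.

```bash
python3 - <<'E'
from plan import *
C=np.array([518.8,-141.6,270.9])
i,_=pos(6.6,70,-20,10); pre=i-110*A
print("pre",(pre-C).round(1), "ins",(i-C).round(1))
for s in list(range(6,48,6))+list(range(48,78,5)):
    P,q=pos(s,70,-20,0); print(s,q.round(0),((P-i)/1000).round(3).tolist())
E
```

```text
pre [32.8 78.7 26.6] ins [119.   69.6 -41.1]
6 [ 72. -12.] [-0.002, -0.009, -0.001]
12 [73. -5.] [-0.002, -0.016, -0.0]
18 [73.  2.] [-0.002, -0.023, -0.0]
24 [72. 10.] [-0.004, -0.03, -0.0]
30 [71. 17.] [-0.005, -0.038, -0.001]
36 [69. 24.] [-0.007, -0.045, -0.003]
42 [66. 31.] [-0.01, -0.052, -0.006]
48 [62. 38.] [-0.013, -0.058, -0.009]
53 [58. 44.] [-0.016, -0.064, -0.012]
58 [54. 49.] [-0.019, -0.069, -0.015]
63 [49. 54.] [-0.023, -0.073, -0.019]
68 [43. 58.] [-0.027, -0.077, -0.024]
73 [37. 62.] [-0.031, -0.08, -0.028]
```

>>> jog_arm(series=[0,0,0,0.016,0.039,0.013,-1,0,0,0,0.033,0.079,0.027,-1,0,0,0,0.033,0.079,0.027,-1,0,0,0,0.062,0.076,0.004,-1,0,0,0,0.091,0.073,-0.019,-1,0,0,0,0.119,0.07,-0.041,-1,0,0,0,0.119,0.07,-0.041,-1])

```text
clock: 6.8
eef_pos: [638.6, -71.0, 227.0]
eef_rot: [0.002, 0.669, -0.103]
wrist_force: [0.2, -0.4, -0.2]
finger_gap: 0.4
```

>>> jog_arm(series=[0,0,0,-0.002,-0.009,-0.001,-1,0,0,0,-0.002,-0.016,0,-1,0,0,0,-0.002,-0.023,0,-1,0,0,0,-0.004,-0.03,0,-1,0,0,0,-0.005,-0.038,-0.001,-1,0,0,0,-0.007,-0.045,-0.003,-1,0,0,0,-0.007,-0.045,-0.003,-1])

```text
clock: 7.68
eef_pos: [630.7, -116.5, 227.8]
eef_rot: [0.001, 0.664, -0.104]
wrist_force: [0.2, 0.2, -0.1]
finger_gap: 0.2
```

```bash
python3 -c "
from h import *
measure('3')
from plan import *
from cell import manip
s=manip.read_state(); print(local(s['eef_pos'],p),s['wrist_force'])"
```

```text
side valve px 22 -51.468246428253764
[ 0  0  6  6  6 11  9 17  0  0  0  0  0  0  0  0  0  0  0  0  0  0  0  0
  0  0  0  0  0  9 80 84 13  0  0  0  0  0  0  0  0  0  7  0  0  0  0  0
  0  0  0  0  0  0  0  0  0  0  0  0  0  0  0  0  0  0  2 14 13  0  0  0] -25.37642078033998
top valve px 58 -51.590190841395106
[ 0 11  6  7  4  0 18 23  0  0  0  0  0  0  0  0  0  0  0  0  0  0  0  0
  0  0  0  0  0  0  4 17 10  2  0  0  0  0  0  0  0  0  0 11 11  0  0  0
  0  0  0  0  0  0  8 39 40  0  0  0  0  0  0  0  0  2 39 50 20  0  0  0] -22.807927960439056
7.775
(np.float64(70.10901430824325), np.float64(23.66202006186929), np.float64(-20.66812893520579)) [-0.62934538 -0.55592206  0.38210346]
```

View pics/top3.png

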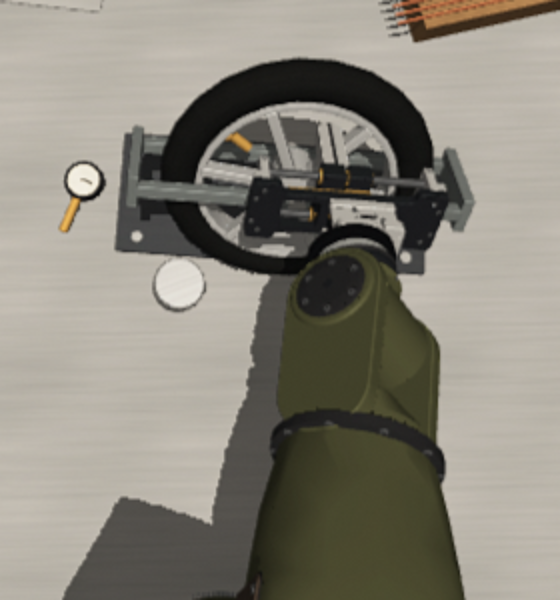

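Valve is at about -52.5° and the contact matches the model here. I continue to about 73° and look before retreating.

>>> jog_arm(series=[0,0,0,-0.003,-0.007,-0.003,-1,0,0,0,-0.006,-0.013,-0.006,-1,0,0,0,-0.009,-0.019,-0.009,-1,0,0,0,-0.012,-0.024,-0.012,-1,0,0,0,-0.016,-0.028,-0.016,-1,0,0,0,-0.02,-0.032,-0.021,-1,0,0,0,-0.024,-0.035,-0.025,-1,0,0,0,-0.024,-0.035,-0.025,-1])

```text
clock: 8.78
eef_pos: [611.9, -143.6, 215.1]
eef_rot: [-0.008, 0.689, -0.126]
wrist_force: [0.5, 0.4, -0.9]
finger_gap: 0.7
```

```bash
python3 -c "
from h import *
measure('4')
from plan import *
from cell import manip
s=manip.read_state(); print(local(s['eef_pos'],p),s['wrist_force'])"
```

```text
side valve px 89 -24.827700813275612
[67 63  0  0  0  0  0  8  9  9  7  0 17  3  0  0  0  0  0  0  0  0  0 44
 72 16  0  0  0  0  0  0  0  0  0 19  7  0  0  0  0  0  0  0  0  0  0  0
  0  0  0  0  0  0  0  0  0  0  0  0  9 17  1  0  0  0  0  0  0  0  0  7] 2.133988587644502
top valve px 48 -27.49857966237981
[52 13  0  0  0  0  7  9 16  1  8 17 18  4  0  0  0  0  0  0  0  0  0  0
  0  0  0  0  0  0  0  0  0  0  0  0  0  0  0  0  0  0  0  0  0  0  0  2
 23 15  0  0  0  0  0  0  0  0  0 18 46 46  5  0  0  0  0  0  0  0  6 43] 1.448150987944184
8.875
(np.float64(50.403535679639546), np.float64(52.75941673137195), np.float64(-25.328031202271223)) [-0.41396625  0.05447503 -0.64528683]
```

View pics/top4.png

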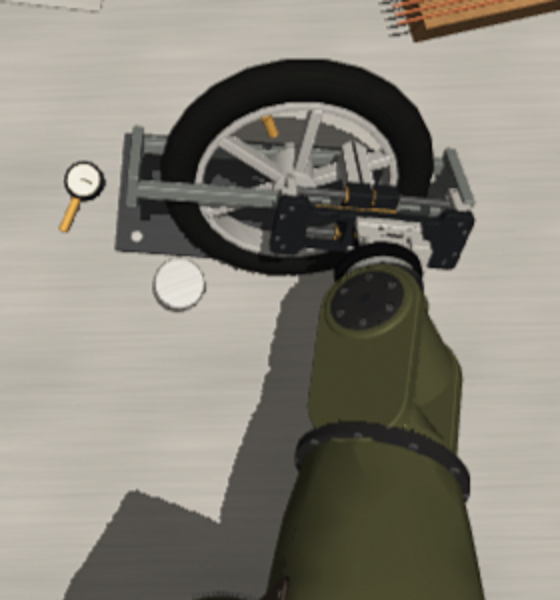

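The TCP lagged its commanded pose, which explains the short first stroke. Checking the joints.

```bash
python3 -c "
from cell import manip
s=manip.read_state(); print(s['joints'].round(3),s['qd'].round(3),s['clock'],s['eef_pos'],s['eef_rot'])"
```

```text
[-0.361  0.168  1.94   0.839  0.244 -2.554] [ 0.    -0.002 -0.003  0.003 -0.001 -0.002] 8.875 [ 612.09503648 -143.53070368  215.29793416] [-0.00769342  0.68872472 -0.12560432]
```

>>> jog_arm(series=[0,0,0,0,0,0,-1,0,0,0,0,0,0,-1])

```text
clock: 9.12
eef_pos: [612.2, -143.5, 215.4]
eef_rot: [-0.008, 0.689, -0.126]
wrist_force: [-0.1, 0.8, 0.2]
finger_gap: 0.3
```

```bash
python3 -c "
from h import *
measure('5')
from plan import *
from cell import manip
s=manip.read_state(); print(local(s['eef_pos'],p),s['wrist_force'],s['joints'].round(3),s['eef_pos'],s['eef_rot'])"
```

```text
side valve px 89 -24.677060913471784
[69 63  1  0  0  0  0  7  9  7  6  0 17  3  0  0  0  0  0  0  0  0  0 49
 68 16  0  0  0  0  0  0  0  0  0 18  7  0  0  0  0  0  0  0  0  0  0  0
  0  0  0  0  0  0  0  0  0  0  0  0  8 11  2  0  0  0  0  0  0  0  0  8] 2.228439717157763
top valve px 50 -27.13892744644095
[50 14  0  0  0  0  8 11 11  2  4 16 19  3  0  0  0  0  0  0  0  0  0  0
  0  0  0  0  0  0  0  0  0  0  0  0  0  0  0  0  0  0  0  0  0  0  0  2
 22 16  0  0  0  0  0  0  0  0  0 20 42 48  5  0  0  0  0  0  0  0  7 44] 1.507477854236127
9.225
(np.float64(50.56231054213956), np.float64(52.728272611325316), np.float64(-25.311485850321613)) [ 1.43118595 -0.73312757  0.13153538] [-0.361  0.168  1.94   0.839  0.244 -2.554] [ 612.20848913 -143.51134359  215.41281087] [-0.0077429   0.68850205 -0.12556599]
```

Joint 6 is at its limit at this right-hand end. I back out and roll the tool half a turn about its own axis (same grasp geometry), which frees the joint.

>>> jog_arm(series=[0,0,0,0.006,0.005,0.007,-1,0,0,0,0.012,0.011,0.013,-1,0,0,0,0.012,0.011,0.013,-1,0,0,0,-0.02,0.014,0.038,-1,0,0,0,-0.05,0.017,0.062,-1,0,0,0,-0.074,0.02,0.081,-1,0,0,0,-0.09,0.05,0.1,-1,0,0,0,-0.09,0.07,0.1,-1,0,0,0,-0.09,0.07,0.1,-1])

```text
clock: 10.35
eef_pos: [522.0, -72.7, 315.4]
eef_rot: [-0.008, 0.688, -0.123]
wrist_force: [0.3, 0.1, -1.8]
finger_gap: 0.4
```

```bash
python3 -c "
from h import *
measure('6')
from plan import *
from cell import manip
s=manip.read_state(); print(local(s['eef_pos'],p),s['joints'].round(3),s['eef_pos'],s['eef_rot'])"
```

```text
side valve px 88 -24.61287456976455
[90 88 13  0  0  0  0  0  0  0  0 48 95 65  2  0  0  0  0  0  0  0  1 85
 80 34  0  0  0  0  0  0  0  0  5 67 74 26  0  0  0  0  0  0  0  0  0  0
  0  0  0  0  0  0  0  0  0  0  0 21 75 80 13  0  0  0  0  0  0  0  0 16] 2.975491431567304
top valve px 50 -27.52982880442408
[55 12  0  0  0  0  0  0  0  0 11 57 45  8  0  0  0  0  0  0  0  0  0 17
 34 14  0  0  0  0  0  0  0  0  0  6 39 37  7  0  0  0  0  0  0  0  0  3
 26 12  0  0  0  0  0  0  0  0  1 14 53 43  5  0  0  0  0  0  0  0  6 43] 2.30918547594477
10.45
(np.float64(69.38504463618428), np.float64(-7.281709666763715), np.float64(-162.9998855135179)) [-0.259 -0.21   2.056  0.251  0.43  -1.893] [522.16653411 -73.67972568 315.02133612] [-0.00759873  0.68907209 -0.12473188]
```

>>> jog_arm(series=[0.117,-0.012,-0.092,0,0,0,-1,0.117,-0.012,-0.092,0,0,0,-1])

```text
clock: 10.7
eef_pos: [522.2, -74.2, 314.9]
eef_rot: [0.144, 0.692, -0.121]
wrist_force: [0.4, -0.3, -0.5]
finger_gap: 0.5
```

```bash
python3 -c "
from plan import *
from cell import manip
s=manip.read_state(); print(s['joints'].round(3),s['eef_pos'],s['eef_rot'])
R0=Ro.from_euler('xyz',s['eef_rot'])
y=Rt; M=np.stack([A,y,np.cross(A,y)],1); print((Ro.from_matrix(M)*R0.inv()).as_rotvec())
"
```

```text
[-0.263 -0.209  2.054  0.261  0.435 -1.755] [522.23219981 -74.24619984 314.91693388] [ 0.14418866  0.69184026 -0.12112713]
[ 2.3128909  -0.26570168 -1.87188664]
```

>>> jog_arm(series=[0.385,-0.044,-0.312,0,0,0,-1,0.771,-0.089,-0.624,0,0,0,-1,1.156,-0.133,-0.936,0,0,0,-1,1.542,-0.177,-1.248,0,0,0,-1,1.9,-0.218,-1.538,0,0,0,-1,2.313,-0.266,-1.872,0,0,0,-1,2.313,-0.266,-1.872,0,0,0,-1,2.313,-0.266,-1.872,0,0,0,-1,2.313,-0.266,-1.872,0,0,0,-1,2.313,-0.266,-1.872,0,0,0,-1,2.313,-0.266,-1.872,0,0,0,-1,2.313,-0.266,-1.872,0,0,0,-1,2.313,-0.266,-1.872,0,0,0,-1,2.313,-0.266,-1.872,0,0,0,-1,2.313,-0.266,-1.872,0,0,0,-1,2.313,-0.266,-1.872,0,0,0,-1,2.313,-0.266,-1.872,0,0,0,-1,2.313,-0.266,-1.872,0,0,0,-1,2.313,-0.266,-1.872,0,0,0,-1])

```text
clock: 13.08
eef_pos: [522.2, -73.6, 315.4]
eef_rot: [3.138, 0.664, -0.106]
wrist_force: [0.3, 0.0, -0.1]
finger_gap: 0.3
```

```bash
python3 -c "
from plan import *
from cell import manip
s=manip.read_state(); print(s['joints'].round(3),s['eef_pos'],s['eef_rot'])
R0=Ro.from_euler('xyz',s['eef_rot'])
y=Rt; M=np.stack([A,y,np.cross(A,y)],1); print((Ro.from_matrix(M)*R0.inv()).as_rotvec())
x=s['eef_pos']; i=pos(62,70,-20,15)
print(i[1],(i[0]-120*A-x).round(1),(i[0]-x).round(1))
for t in (58,62,66,70,74,76): q=pos(t,70,-20); print(t,q[1].round(),(q[0]-i[0]).round(1))
"
```

```text
[-0.272 -0.215  2.071  0.335  0.406  1.155] [522.19171513 -73.6490958  315.35045595] [ 3.13829789  0.66446702 -0.10606775]
[ 0.0024783  -0.00123652 -0.00096268]
[62.82316529 45.87623404] [  8.4 -54.4 -19.6] [102.4 -64.3 -93.5]
58 [54. 49.] [-6.  -2.6 -7.3]
62 [50. 53.] [ -8.9  -6.1 -10.4]
66 [45. 56.] [-11.9  -9.4 -13.8]
70 [41. 60.] [-15.  -12.3 -17.5]
74 [36. 63.] [-18.3 -14.9 -21.3]
76 [33. 64.] [-20.  -16.  -23.3]
```

Joint 6 now has ample room. Insert and push the same spoke from 62° to 76°.

>>> jog_arm(series=[0,0,0,0.004,-0.03,-0.01,-1,0,0,0,0.008,-0.054,-0.02,-1,0,0,0,0.008,-0.054,-0.02,-1,0,0,0,0.04,-0.058,-0.044,-1,0,0,0,0.072,-0.061,-0.07,-1,0,0,0,0.102,-0.064,-0.094,-1,0,0,0,0.102,-0.064,-0.094,-1])

```text
clock: 13.95
eef_pos: [624.8, -136.3, 219.3]
eef_rot: [-3.142, 0.668, -0.104]
wrist_force: [0.5, 0.7, 0.5]
finger_gap: 0.4
```

>>> jog_arm(series=[0,0,0,-0.006,-0.003,-0.007,-1,0,0,0,-0.009,-0.006,-0.01,-1,0,0,0,-0.012,-0.009,-0.014,-1,0,0,0,-0.015,-0.012,-0.017,-1,0,0,0,-0.018,-0.015,-0.021,-1,0,0,0,-0.02,-0.016,-0.023,-1,0,0,0,-0.02,-0.016,-0.023,-1])

```text
clock: 14.82
eef_pos: [604.1, -153.2, 199.1]
eef_rot: [3.141, 0.664, -0.106]
wrist_force: [-1.4, 0.1, -0.2]
finger_gap: 0.5
```

```bash
python3 -c "
from h import *
measure('7')
from plan import *
from cell import manip
s=manip.read_state(); print(local(s['eef_pos'],p),s['joints'].round(3),s['eef_pos'],s['eef_rot'])"
```

```text
side valve px 89 -10.938945131121102
[ 0  0 40 95 66  7  0  0  0  0  9 11  9  6  2 20  7  0  0  0  0  0  0  0
  0  0 36 44  0  0  0  0  0  0  0  0  0  0  0  0  0  0  0  0  0  0  0  0
  0  0  0  0  0  0  0  0  0  0  0  0  0  0 31 81 75  8  0  0  0  0  0  0] 17.589994806341306
top valve px 52 -14.095110077425261
[ 0 14 50 49  2  0  0  0  0  5 10 12  1 12 15 12  5  0  0  0  0  0  0  0
  0  0 13  7  0  0  0  0  0  0  0  0  0  0 10 38 31  6  0  0  0  0  0  0
  0  0  0  0  0  7  0  0  0  0  0  0  0  2 30 46 32  0  0  0  0  0  0  0] 15.818746712807629
14.925
(np.float64(33.32799722976995), np.float64(63.381810899716626), np.float64(-20.623693102903477)) [-0.4    0.186  1.978  1.198  0.248  0.198] [ 604.21044266 -153.38098571  198.95107634] [ 3.14093745  0.66374655 -0.10598713]
```

```bash
cat >> h.py <<'E'
def fine(tag,p=np.array([606.6,-89.9,160.0,-.105]),guess=-13.5):
    """fit spoke boxes (12 x 18 mm) and the valve cylinder to the depth points"""
    from cell import manip
    from scipy.optimize import minimize_scalar
    for n in("side","top"):
        c=manip.camera(n); cv2.imwrite(f"pics/{n}{tag}.png",cv2.resize(c["color"][100:400,220:500],None,fx=2,fy=2))
        P,ok=cloud(c); hsv=cv2.cvtColor(c["color"],cv2.COLOR_BGR2HSV)
        u,r,a=local(P,p); rho=np.hypot(u,r); th=np.degrees(np.arctan2(r,u))
        g=hsv[...,1]<60
        m=ok&g&(rho>38)&(rho<92)&(abs(a+12)<11.5)
        def cost(v):
            k=(th[m]-v-30+30)%60-30
            k=(th[m]-v)%60-30
            t=abs(rho[m]*np.sin(np.radians(k)))-6; w=abs(a[m]+12)-9
            sd=np.hypot(np.maximum(t,0),np.maximum(w,0))+np.minimum(np.maximum(t,w),0)
            return np.minimum(abs(sd),4).mean()
        g0=np.arange(guess-12,guess+12,.25); b=g0[np.argmin([cost(x) for x in g0])]
        print(n,"spokes: valve at",round(minimize_scalar(cost,bounds=(b-1,b+1),method="bounded").x,2),round(cost(b),2),m.sum())
        m2=ok&(hsv[...,1]>120)&(hsv[...,0]>8)&(hsv[...,0]<30)&(rho<98)&(rho>66)&(abs(a+8)<14)
        def cv(v):
            t=rho[m2]*np.sin(np.radians(th[m2]-v)); return np.minimum(abs(np.hypot(t,a[m2]+8)-5.5),4).mean()
        if m2.sum(): b=g0[np.argmin([cv(x) for x in g0])]; print(n,"valve cyl",b,round(cv(b),2),m2.sum())
    print(manip.read_state()["clock"])
E
python3 -c "
from plan import *
fine('8')
from cell import manip
x=manip.read_state()['eef_pos']
o=pos(76,70,-20,8)[0]; i=pos(-43.5,70,-20,9)
print((o-x).round(1),(o-120*A-x).round(1),(i[0]-120*A-x).round(1),(i[0]-x).round(1),i[1])
for t in (-43.5,-40,-37,-34,-32,-31,-30): q=pos(t,70,-20); print(t,q[1].round(),(q[0]-i[0]).round(1))
"
```

```text
side spokes: valve at -12.64 1.13 795
side valve cyl -12.5 0.97 82
top spokes: valve at -13.59 1.46 747
top valve cyl -14.25 0.73 48
15.025
[5.2 0.9 5.8] [-88.8  10.8  79.8] [-81.5 142.4  71.4] [ 12.6 132.5  -2.5] [ 30.41879657 -69.63705373]
-43.5 [ 37. -63.] [ 3.1 -6.9  4.9]
-40 [ 40. -61.] [ 5.1 -9.4  7.8]
-37 [ 43. -59.] [  6.8 -11.7  10.2]
-34 [ 46. -56.] [  8.4 -14.2  12.6]
-32 [ 48. -55.] [  9.4 -15.9  14.1]
-31 [ 49. -54.] [  9.9 -16.9  14.9]
-30 [ 50. -53.] [ 10.4 -17.8  15.6]
```

Valve is at about -13.2°. Retreat, cross over in front of the wheel, and insert behind the -43° spoke.

>>> jog_arm(series=[0,0,0,0.005,0.001,0.006,-1,0,0,0,0.005,0.001,0.006,-1,0,0,0,-0.03,0.004,0.033,-1,0,0,0,-0.06,0.008,0.057,-1,0,0,0,-0.089,0.011,0.08,-1,0,0,0,-0.088,0.05,0.078,-1,0,0,0,-0.085,0.1,0.075,-1,0,0,0,-0.082,0.142,0.071,-1,0,0,0,-0.082,0.142,0.071,-1,0,0,0,-0.082,0.142,0.071,-1])

```text
clock: 16.27
eef_pos: [522.0, -10.0, 269.0]
eef_rot: [3.141, 0.665, -0.103]
wrist_force: [-0.2, 0.8, 0.1]
finger_gap: 0.4
```

```bash
python3 -c "
from plan import *
fine('9')
from cell import manip
s=manip.read_state();print(local(s['eef_pos'],p),s['eef_rot'],s['joints'].round(2))
x=s['eef_pos']
print((pos(-43,70,-20,9)[0]-x).round(1))
"
```

```text
side spokes: valve at -13.1 0.84 1407
side valve cyl -12.25 1.12 82
top spokes: valve at -13.68 1.1 889
top valve cyl -14.25 0.76 48
16.375
(np.float64(29.183898415143716), np.float64(-69.15151403937689), np.float64(-139.9891832960568)) [ 3.14063372  0.66499935 -0.10502136] [-0.08 -0.17  2.15 -0.06  0.26  1.64]
[ 95.1  -9.8 -72.4]
```

View pics/side9.png

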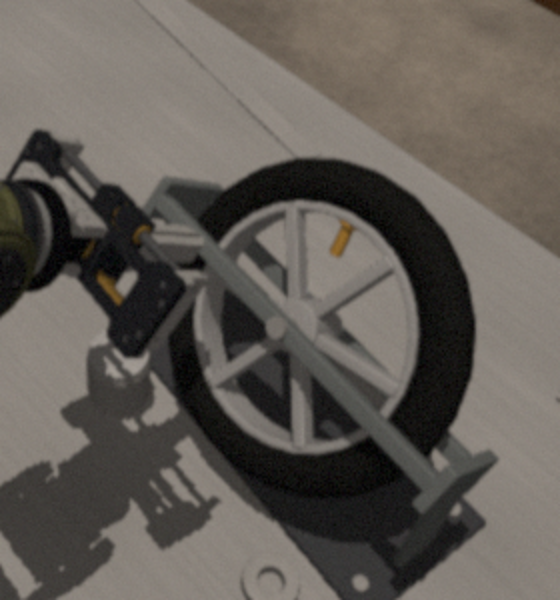

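The picture shows a clear gap at crop (250,265) between the upper-left spokes, with the valve at (343,238) in the next sector. Insert.

>>> jog_arm(series=[0,0,0,0.03,-0.003,-0.023,-1,0,0,0,0.055,-0.006,-0.042,-1,0,0,0,0.078,-0.008,-0.059,-1,0,0,0,0.095,-0.01,-0.072,-1,0,0,0,0.095,-0.01,-0.072,-1])

```text
clock: 17.0
eef_pos: [617.2, -22.8, 196.1]
eef_rot: [3.14, 0.667, -0.108]
wrist_force: [0.7, 0.1, -0.4]
finger_gap: 0.5
```

>>> jog_arm(series=[0,0,0,0.003,-0.007,0.005,-1,0,0,0,0.005,-0.009,0.008,-1,0,0,0,0.007,-0.012,0.01,-1,0,0,0,0.008,-0.014,0.0125,-1,0,0,0,0.0085,-0.0145,0.013,-1,0,0,0,0.0085,-0.0145,0.013,-1])

```text
clock: 17.75
eef_pos: [625.7, -36.2, 210.8]
eef_rot: [3.141, 0.664, -0.106]
wrist_force: [-0.4, 0.8, -0.6]
finger_gap: 0.5
```

```bash
python3 -c "
from plan import *
fine('10',guess=-3)
from cell import manip
s=manip.read_state();print(local(s['eef_pos'],p),s['wrist_force'],s['joints'].round(2))
x=s['eef_pos']
for t in (-36,-34,-32,-31,-30,-29): q=pos(t,70,-20); print(t,q[1].round(1),(q[0]-x).round(1))
"
```

```text
side spokes: valve at -2.38 1.0 1252
side valve cyl -1.75 1.03 79
top spokes: valve at -3.34 1.28 644
top valve cyl -3.75 0.85 48
17.85
(np.float64(48.128986963791704), np.float64(-55.55932583854286), np.float64(-20.642050194971358)) [ 0.35435395 -0.28129307 -0.56125677] [-0.12  0.17  1.97  0.11  0.1   1.45]
-36 [ 44.4 -58. ] [-1.5  2.6 -3.3]
-34 [ 46.4 -56.4] [-0.5  0.9 -1.8]
-32 [ 48.3 -54.8] [ 0.5 -0.9 -0.2]
-31 [ 49.3 -53.9] [ 1.  -1.8  0.5]
-30 [ 50.2 -53. ] [ 1.5 -2.7  1.3]
-29 [ 51.1 -52.1] [ 2.  -3.6  2. ]
```

>>> jog_arm(series=[0,0,0,0.0006,-0.0011,0.001,-1,0,0,0,0.0013,-0.0022,0.0019,-1,0,0,0,0.0013,-0.0022,0.0019,-1,0,0,0,0.0013,-0.0022,0.0019,-1])

```text
clock: 18.35
eef_pos: [627.1, -38.3, 212.4]
eef_rot: [3.141, 0.664, -0.106]
wrist_force: [-0.1, 0.9, -0.5]
finger_gap: 0.3
```

```bash
python3 -c "
from plan import *
from cell import manip
s=manip.read_state();print(local(s['eef_pos'],p),s['wrist_force'])
print('common');fine('11',guess=0)
print('p side (top line void)');fine('11b',guess=0,p=np.array([606.15,-90.5,159.8,-.105]))
print('p top (side line void)');fine('11c',guess=0,p=np.array([607.35,-88.6,160.0,-.104]))
"
```

```text
(np.float64(50.478412511113824), np.float64(-53.50431695938756), np.float64(-20.511685410457478)) [-0.14295564  0.87177124 -0.52096128]
common
side spokes: valve at -0.26 0.94 1220
side valve cyl 0.0 0.82 78
top spokes: valve at -1.11 1.27 643
top valve cyl -1.5 0.91 45
18.45
p side (top line void)
side spokes: valve at -0.34 0.92 1228
side valve cyl -0.25 0.87 76
top spokes: valve at -1.69 1.41 640
top valve cyl -1.75 0.89 45
18.55
p top (side line void)
side spokes: valve at -0.02 1.3 1189
side valve cyl 1.75 1.12 78
top spokes: valve at -0.43 1.18 637
top valve cyl -0.5 0.75 46
18.65
```

With each camera's own axle fit, the valve is at -0.3° (side) and -0.45° (top), which is good. Back off from the spoke and withdraw.

>>> jog_arm(series=[0,0,0,-0.003,0.005,-0.004,-1,0,0,0,-0.004,0.008,-0.005,-1,0,0,0,-0.004,0.008,-0.005,-1,0,0,0,-0.035,0.011,0.019,-1,0,0,0,-0.066,0.014,0.044,-1,0,0,0,-0.1,0.018,0.071,-1,0,0,0,-0.14,0.022,0.11,-1,0,0,0,-0.18,0.026,0.15,-1,0,0,0,-0.2,0.026,0.17,-1,0,0,0,-0.2,0.026,0.17,-1,0,0,0,-0.2,0.026,0.17,-1])

```text
clock: 20.02
eef_pos: [427.4, -12.3, 381.3]
eef_rot: [3.141, 0.665, -0.106]
wrist_force: [0.2, -0.1, 0.5]
finger_gap: 0.9
```

```bash
python3 -c "
from plan import *
print('p side');fine('12',guess=0,p=np.array([606.15,-90.5,159.8,-.105]))
print('p top');fine('12c',guess=0,p=np.array([607.35,-88.6,160.0,-.104]))
"
```

```text
p side
side spokes: valve at -0.24 0.78 1373
side valve cyl 0.5 0.92 77
top spokes: valve at -0.72 1.38 1000
top valve cyl -2.25 0.9 45
20.125
p top
side spokes: valve at -0.06 1.22 1333
side valve cyl 1.25 1.16 78
top spokes: valve at -0.28 0.85 977
top valve cyl -0.75 0.87 45
20.225
```

View pics/top12.png

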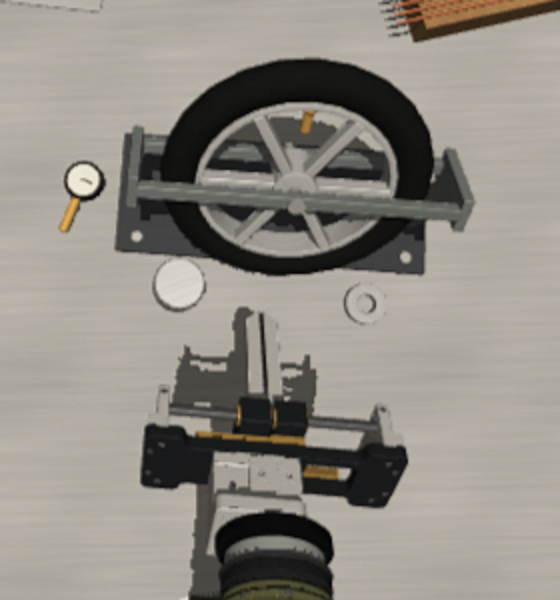

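The valve is at the top (crop (307,122)) and the horizontal spokes run parallel to the rail. Can (180,285), gauge (84,180) and bearing (366,303) have not moved, and the hand is clear. Handing in.

```bash
python3 -c "
from cell import manip
print(manip.sign_off(), manip.read_state()['clock'])"
```

```text
the job is handed in; nothing more can be done
the job is handed in; nothing more can be done
```

The valve now stands at twelve o'clock to within about half a degree. The hand is withdrawn clear of the wheel, and the job is handed in at about 20 s of the 64 s allowed.

**What I did:** I turned the wheel clockwise about 158°, pushing only on the spokes with the closed fingers above the front rail. I kept out of the valve's sector throughout. It took four pushes.

**Last checks, after the hand was away:**
- **Spoke fit:** with each camera's own fit of the axle, the valve is at -0.24° (side) and -0.28° (top).
- **Valve-stem fit:** the same check on the stem is noisier, at +0.5° (side) and -0.75° (top). With a single shared axle fit, the two cameras had differed by about 1°, in line with the roughly 2 mm calibration error.
- **Forces:** the wrist force read at the end of each move was never more than about 3 N.
- **Loose things:** the can, gauge and bearing look to be where they started. I judged this from the last picture and did not measure it.

**What went wrong:** joint 6 reached its range limit during the second push and read -2.554 against a limit of -2.55. The arm held short there, and I take the short first push to have had the same cause. I backed out and rolled the gripper half a turn, and the remaining pushes went normally.

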